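# Clear the sorting board and uncap the seed jars

## Task

Get the seed bench ready for filling jars: with the scraper, and without the robot itself touching them, push all the loose wood offcuts off the sorting board into the trough at its end, then stand the scraper back upright in its rest. Only after that, lift the lid off every jar that has one and set each lid, right side up, flat in a pocket of its own in the lid rack. Leave the jars standing and do not disturb the mug and the tape roll.

Things in the scene. Friction and masses are not known exactly. Their poses are not given: they have to be found in the camera images.
- board: Fixed white sorting board, top 45 mm above the table, 196 (x) by 200 mm (y), trough built on at its -y end. Origin: centre of board's underside. Rails at both x sides (inner faces x = +-90) rise 12 mm above the top; the +y end is open. Trough: inside y -100 to -188, x -90 to 90, floor 5 mm above the table, outer walls level with the board top; offcuts go below its rim.
- rest: Fixed black scraper rest, a shallow tray lying on the table. Origin: centre of its underside. Outside 52 mm along x by 136 mm along y, 16 mm high; inside 42 by 126 mm, inner floor 6 mm above the table, walls rise 10 mm above that floor.
- scraper: Loose scraper block, 140 g, standing upright in its rest. Origin: centre of its underside. Orange foot 26 mm (x) by 110 mm (y) by 30 mm high, and above it a wooden grip 24 mm (x) by 70 mm (y) from 30 to 85 mm high. Same seen from either side (x or y turned round). Grip it across x, from above.
- rack: Fixed light wood lid rack with four square pockets edged by dark strips. Origin: centre of its underside. 180 by 180 mm, base 10 mm thick, the edging strips (6 mm thick) reach 20 mm.
- pocket1 (a point): Centre of the floor of a rack pocket, 10 mm above the table; pocket 70 by 70 mm inside (rack axes), its edging 10 mm high. Pockets are 90 mm apart. Any lid may go in any pocket.
- pocket2 (a point): Centre of the floor of a rack pocket, 10 mm above the table; pocket 70 by 70 mm inside (rack axes), its edging 10 mm high. Pockets are 90 mm apart. Any lid may go in any pocket.
- pocket3 (a point): Centre of the floor of a rack pocket, 10 mm above the table; pocket 70 by 70 mm inside (rack axes), its edging 10 mm high. Pockets are 90 mm apart. Any lid may go in any pocket.
- pocket4 (a point): Centre of the floor of a rack pocket, 10 mm above the table; pocket 70 by 70 mm inside (rack axes), its edging 10 mm high. Pockets are 90 mm apart. Any lid may go in any pocket.
- jar1: Loose empty glass jar, 300 g, standing on the table. Origin: centre of its underside. Body 72 mm across up to about 55 mm height, then a neck 46 mm across up to 88 mm, the jar's top. It may or may not have a lid.
- jar2: Loose empty glass jar, 300 g, standing on the table. Origin: centre of its underside. Body 72 mm across up to about 55 mm height, then a neck 46 mm across up to 88 mm, the jar's top. It may or may not have a lid.
- jar3: Loose empty glass jar, 300 g, standing on the table. Origin: centre of its underside. Body 72 mm across up to about 55 mm height, then a neck 46 mm across up to 88 mm, the jar's top. It may or may not have a lid.
- jar4: Loose empty glass jar, 300 g, standing on the table. Origin: centre of its underside. Body 72 mm across up to about 55 mm height, then a neck 46 mm across up to 88 mm, the jar's top. It may or may not have a lid.
- lid1: Loose green lid, 40 g, a plain round cap 56 mm across and 30 mm high, resting unscrewed over the neck of jar1; it lifts straight off. Hollow below: cavity 22 mm deep, 50 mm across. Origin: centre of its rim (open underside), 66 mm above the table while on its jar; z points up to its closed top. May be absent (that jar is then already open).
- lid2: Loose blue lid, 40 g, a plain round cap 56 mm across and 30 mm high, resting unscrewed over the neck of jar2; it lifts straight off. Hollow below: cavity 22 mm deep, 50 mm across. Origin: centre of its rim (open underside), 66 mm above the table while on its jar; z points up to its closed top. May be absent (that jar is then already open).
- lid3: Loose red lid, 40 g, a plain round cap 56 mm across and 30 mm high, resting unscrewed over the neck of jar3; it lifts straight off. Hollow below: cavity 22 mm deep, 50 mm across. Origin: centre of its rim (open underside), 66 mm above the table while on its jar; z points up to its closed top. May be absent (that jar is then already open).
- lid4: Loose yellow lid, 40 g, a plain round cap 56 mm across and 30 mm high, resting unscrewed over the neck of jar4; it lifts straight off. Hollow below: cavity 22 mm deep, 50 mm across. Origin: centre of its rim (open underside), 66 mm above the table while on its jar; z points up to its closed top. May be absent (that jar is then already open).
- chip1: Loose dark wood offcut, 36 by 28 by 14 mm, 14 g, lying on the sorting board. Origin: centre of its underside. May be absent.
- chip2: Loose dark wood offcut, 36 by 28 by 14 mm, 14 g, lying on the sorting board. Origin: centre of its underside. May be absent.
- chip3: Loose dark wood offcut, 36 by 28 by 14 mm, 14 g, lying on the sorting board. Origin: centre of its underside. May be absent.
- chip4: Loose dark wood offcut, 36 by 28 by 14 mm, 14 g, lying on the sorting board. Origin: centre of its underside. May be absent.
- chip5: Loose dark wood offcut, 36 by 28 by 14 mm, 14 g, lying on the sorting board. Origin: centre of its underside. May be absent.
- mug: Bystander: blue mug, 80 mm across, 90 mm high, origin at the centre of its underside. Leave alone.
- tape: Bystander: yellow tape roll lying flat, 90 mm across, 25 mm high, origin at the centre of its underside. Leave alone.
Not all that is in view belongs to the job. Several things have the shape of the lid1; the one meant has the colours described above.

How it is judged:
By the outcome, as a careful person would: the job done as asked, in the order asked, and still so for the second after the job is handed in, with the robot touching nothing.
Of chip1, chip2, chip3, chip4, chip5 only 3 to 5 are there at a start; the rules pass over those that are not, and their reading is None.
Of lid1, lid2, lid3, lid4 only 3 to 4 are there at a start; the rules pass over those that are not, and their reading is None.
At some moment in a run one of chip1, chip2, chip3, chip4, chip5, jar1, jar2, jar3, jar4 may be knocked a few centimetres aside while the robot is not near it.
It also fails if it takes over 208 s, if anything falls off the work surface, if the arm or the gripper's body presses on something with over 40 N, if the wrist force passes 120 N, or if a joint passes its speed limit or range.

## Robot

A 6-joint arm with a two-finger parallel gripper is mounted at the origin on the work surface. World frame = base frame: x ahead of the robot, y to its left, z up, the work surface at z = 0. Lengths are in m, angles in rad, forces in N, time in s.
With the tool pointing down it reaches from about 0.425 to 0.95 m from the base axis. Payload 3.5 kg.
Tool frame: the origin (TCP) lies at the very end of the fingers, on their centre line; the grasp point (between the pads) lies 19 mm behind it (ctrl.pinch_z is the distance from the TCP to the grasp point, in m); z points along the fingers, y is the line along which they close (so a half turn about z gives the same grasp; the last joint's range is limited). The gripper opens to 85 mm and grips with 20 to 120 N. Pads are 22 mm wide; open, the fingers measure 114 mm over their backs; the gripper's body (76 mm by 85 mm) begins 54 mm behind the grasp point. The pads swing forward as they close: fully open they stand 13 mm farther back than shut.
Start: joints at [-0.15, 0.286, 1.577, -0, 1.279, -0.15], TCP at [0.675, 0, 0.231] pointing down, gripper open.
Joint ranges: [-2.77, 2.77], [-0.9, 2.22], [0.21, 2.48], [-1.53, 4.67], [0.24, 2.81], [-2.84, 2.84]. Speed limits (rad/s): [2.79, 2.79, 3.14, 3.14, 3.14, 3.14].

## Interface

Orientations are given as a unit quaternion [x, y, z, w].
In Python, from plant import ctrl gives the robot as it stands. The module is installed in compiled form; this text tells all that it offers.
- The arm moves only by the shell command python3 -m crank 'ROWS' [OPENING] [FORCE]. ROWS is JSON, a list of rows, each a list of 6 numbers: the shift along the tool's x, y, z in cm, then the turn, a rotation vector about the tool's x, y, z in rad. In form: [[tx, ty, tz, rx, ry, rz], ...]. A call has 1 to 10 rows; each row is the pose to reach, as a shift and turn from the pose commanded when the call began, along the tool's axes at that moment; what a row does not reach only later rows make up. A row lasts 1/10 s, in which the tool goes at most 50 mm and 8.59 degrees, less where a joint would pass 70% of its speed; a pose out of reach is approached as far as the arm can. A call with a gripper value outside its range is refused whole. OPENING is the opening, from 0 (shut) to 1 (fully open), set as the call begins (- or left out, the last holds). The fingers move at their own pace and stop on an object; FORCE is the grip in N (left out, the last holds). Time passes only in rows, so rows that repeat a pose let the fingers close. It gives the time, the measured TCP pose, the force, the opening and the grip force at its end, in the units of the state.
- ctrl.get_state(): the state, without advancing time (a new reading comes with each control period).
- ctrl.read_camera(name): name is "scene" or "side" or "wrist"; returns (picture, depth): 384x512x3 uint8, blue, green, red; 384x512 float32, m along the optical axis (not along the pixel's ray), 0 where there is no reading.
- ctrl.camera_info(name): a dict with "K" (3x3 intrinsics, pixels), "origin" and "orientation" of the camera in the world. Camera axes: x right, y down, z forward; pixel columns grow to the right and rows downward; lengths in m; the calibration is good to about 2 mm. A picture is of the moment at which its call begins: read the wrist's pose just before it. camera_info takes no time and is no camera call; for the wrist camera it gives the pose at the moment of the call.
- ctrl.sign_off(): hands the job in; it is judged then, once.
The state is a dict: "time": time; "qpos": joint angles; "dq": joint speeds; "joint_efforts": joint torques, N m; "eef_pos": TCP position; "tcp_rot": TCP orientation; "contact_force": force on the tool from outside, world axes, zero at the start; "wrist_torque": the same for the moment, N m; "opening": opening from 0.0 (shut) to 1.0 (fully open); "finger_force": force on a finger pad.
Only numpy, scipy, OpenCV 4.12 (cv2) and the standard library are available. Lean on these libraries where they do the work, as an engineer would, in place of code of your own. Each camera call takes 0.05 s, during which the arm holds its last target. There are 200 camera calls.

## Working session

There is one attempt and no reset: what is moved stays moved. The work goes in short steps, Python scripts to look and compute and a shell command to move; the robot and the scene stay as the last step left them, time stands still between calls to the robot, and variables do not carry over. Pictures are saved under pics/ and viewed, at most 14 in all, crops included, and the job is handed in when it is done.

```bash
mkdir -p pics
cat > h.py <<'E'
import numpy as np, cv2
from plant import ctrl
from scipy.spatial.transform import Rotation as R
def cam(n):
    i=ctrl.camera_info(n); p,d=ctrl.read_camera(n)
    return p,d,np.array(i["K"]),np.array(i["origin"]),R.from_quat(i["orientation"]).as_matrix()
def world(d,K,o,M):
    v,u=np.mgrid[:d.shape[0],:d.shape[1]]
    r=np.stack([(u-K[0,2])/K[0,0],(v-K[1,2])/K[1,1],np.ones_like(d)],-1)
    return (r*d[...,None])@M.T+o
def ray(u,v,z,K,o,M):
    r=M@np.array([(u-K[0,2])/K[0,0],(v-K[1,2])/K[1,1],1.]); return o+r*(z-o[2])/r[2]
E
python3 - <<'E'
from h import *
for n in ("scene","side","wrist"):
    p,d,K,o,M=cam(n); cv2.imwrite(f"pics/{n}0.png",p); np.savez(f"{n}0.npz",p=p,d=d,K=K,o=o,M=M)
    print(n,o.round(3),M.round(2).tolist(),K[0,0])
s=ctrl.get_state();print(s["time"],R.from_quat(s["tcp_rot"]).as_matrix().round(2).tolist(),s["opening"],s["contact_force"],ctrl.pinch_z)
E
```

```text
scene [0.849 0.459 0.844] [[-0.84, 0.43, -0.32], [0.54, 0.67, -0.51], [-0.0, -0.6, -0.8]] 379.75531825831735
side [0.044 0.787 0.891] [[-0.84, -0.36, 0.41], [-0.54, 0.55, -0.64], [0.01, -0.76, -0.65]] 421.6103306276217
wrist [0.674 0.068 0.372] [[1.0, 0.0, -0.0], [0.0, -0.96, -0.27], [-0.0, 0.27, -0.96]] 280.0754269975969
0.15 [[-0.0, 1.0, -0.0], [1.0, 0.0, 0.0], [0.0, -0.0, -1.0]] 1.0000953976606766 [-0.16970554 -0.10945343 -0.10968769] 0.0187
```

View pics/scene0.png

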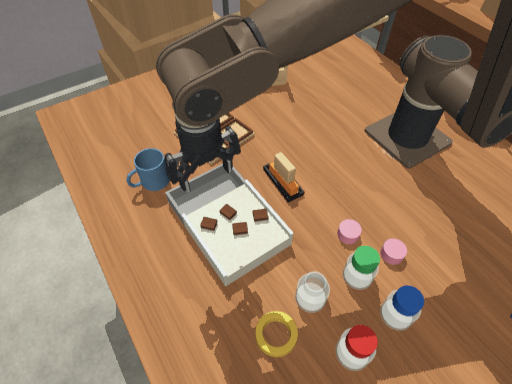

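View pics/side0.png

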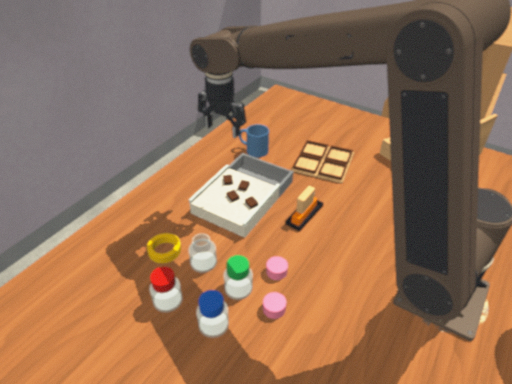

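The scene view shows the board around (235,225) with 4 chips at (209,224), (229,212), (240,229) and (261,215), and its trough end near (208,190). The scraper is at (285,175), the mug at (152,170) and the tape at (277,334). The side view shows the rack at (323,160).
- **Lid lookalikes (scene pixels):** green (365,258), blue (407,300) and red (361,340) lids sit on jars. Two pink caps at (349,232) and (394,250) lie on the table.
- **Choice:** the green, blue and red lids. jar4 at (313,290) is open, and the pink caps are not part of the job.

Next I measure positions.

```bash
cat > meas.py <<'E'
from h import *
import sys
def load(n):
    z=np.load(n); return z["p"],z["d"],z["K"],z["o"],z["M"]
def blobs(p,W,name,hr,zr,minpx=25,smin=90,vr=(0,256)):
    h=cv2.cvtColor(p,cv2.COLOR_BGR2HSV); H=h[...,0].astype(int)
    m=((H>=hr[0])&(H<=hr[1])) if hr[0]<hr[1] else ((H>=hr[0])|(H<=hr[1]))
    m&=(h[...,1]>=smin)&(h[...,2]>=vr[0])&(h[...,2]<vr[1])&(W[...,2]>zr[0])&(W[...,2]<zr[1])&(np.hypot(W[...,0],W[...,1])>.3)
    n,l,s,c=cv2.connectedComponentsWithStats(m.astype(np.uint8))
    out=[]
    for i in range(1,n):
        if s[i,4]<minpx: continue
        P=W[l==i]; r=cv2.minAreaRect((P[:,:2]*1000).astype(np.float32))
        print(name,"px",c[i].round(),s[i,4],"xy mm",np.round(r[0],1),"size",np.round(r[1],1),"ang",round(r[2],1),"z",(np.percentile(P[:,2],[3,50,97])*1000).round()); out.append((r,P))
    return out
E
python3 - <<'E'
from meas import *
for n in ("scene0.npz","side0.npz"):
    p,d,K,o,M=load(n); W=world(d,K,o,M); print(n)
    blobs(p,W,"green lid top",(45,85),(.088,.11))
    blobs(p,W,"blue lid top",(100,130),(.092,.11))
    blobs(p,W,"red top",(172,6),(.090,.11),smin=150)
    blobs(p,W,"pink",(150,175),(.026,.04),smin=60)
    blobs(p,W,"tape",(20,32),(.018,.04),smin=130)
    blobs(p,W,"mug",(100,125),(.0,.085))
    blobs(p,W,"foot",(5,16),(.024,.044),smin=190)
    blobs(p,W,"grip",(8,30),(.086,.1),smin=40)
    blobs(p,W,"chips",(0,15),(.05,.07),vr=(0,130))
    h=cv2.cvtColor(p,cv2.COLOR_BGR2HSV)
    # board / rails: low saturation, z 50..60 and 40..50
    for nm,zr in(("rails",(.0525,.062)),("top",(.04,.05)),("glass",(.08,.095))): blobs(p,W,nm,(0,180),zr,smin=0,minpx=60)
    blobs(p,W,"rest",(0,180),(.011,.02),smin=0,vr=(0,60))
    blobs(p,W,"rack",(0,180),(.0165,.024),smin=0,minpx=60)
E
```

```text
scene0.npz
green lid top px [366. 257.] 491 xy mm [439.8 266.8] size [55.3 53.5] ang 25.5 z [91. 95. 98.]
blue lid top px [410. 299.] 566 xy mm [429.7 383.7] size [53.9 54. ] ang 77.6 z [93. 95. 97.]
red top px [362. 340.] 711 xy mm [565.7 392.6] size [56.3 53.4] ang 7.4 z [92. 95. 98.]
pink px [353. 230.] 190 xy mm [386.3 174.3] size [45.3 54.6] ang 87.4 z [27. 29. 31.]
pink px [395. 249.] 369 xy mm [331.5 270. ] size [54.6 53. ] ang 22.2 z [26. 29. 32.]
tape px [276. 333.] 831 xy mm [681.7 278. ] size [88.8 88. ] ang 11.7 z [20. 24. 27.]
mug px [149. 160.] 397 xy mm [ 722.8 -282.6] size [33.5 70.4] ang 78.8 z [17. 57. 83.]
mug px [152. 178.] 583 xy mm [ 747.6 -237.3] size [ 31.6 108.6] ang 80.1 z [10. 49. 82.]
mug px [401. 309.] 101 xy mm [447.7 386.6] size [20.2 52.7] ang 10.2 z [69. 78. 85.]
grip px [134.   1.] 40 xy mm [  445.2 -1072.6] size [32.3 65.3] ang 56.5 z [86. 90. 97.]
grip px [285. 162.] 186 xy mm [427.2 -58.5] size [70.3 25.2] ang 88.2 z [87. 90. 92.]
chips px [228. 211.] 138 xy mm [624.7 -22.5] size [27.6 35.6] ang 16.9 z [52. 58. 60.]
chips px [260. 214.] 148 xy mm 
[... 6872 characters left out ...]
]
rest px [305. 217.] 87 xy mm [424.6 -58.5] size [134.6  49. ] ang 85.2 z [12. 17. 20.]
rack px [132.  44.] 77 xy mm [1797.2 -700.6] size [309.4  24.2] ang 90.0 z [17. 21. 24.]
rack px [47. 82.] 85 xy mm [1798.6 -168.1] size [ 22.9 218.9] ang 0.0 z [17. 20. 24.]
rack px [319. 145.] 75 xy mm [ 555.6 -376.8] size [82.2 74.1] ang 11.2 z [17. 22. 24.]
rack px [323. 161.] 445 xy mm [ 500.5 -332.2] size [172.1 177.6] ang 11.7 z [17. 21. 24.]
rack px [303. 216.] 152 xy mm [427.4 -61.8] size [141.   54.1] ang 85.6 z [17. 19. 23.]
rack px [248. 224.] 82 xy mm [531.7  52.7] size [154.6  52.8] ang 70.2 z [17. 20. 24.]
rack px [165. 256.] 66 xy mm [659.1 295.3] size [84.2 31.4] ang 51.8 z [17. 21. 24.]
```

```bash
cat > go.py <<'E'
# python3 go.py x y z(mm) yaw(deg of closing axis) : shift in tool axes (cm) and turn
import sys; from h import *
s=ctrl.get_state(); M=R.from_quat(s["tcp_rot"]).as_matrix(); p=np.array(s["eef_pos"])
x,y,z,a=map(float,sys.argv[1:5]); d=M.T@(np.array([x,y,z])/1000-p)*100
ty=np.array([np.cos(np.radians(a)),np.sin(np.radians(a)),0])
best=[]
for sg in(1,-1):
    T=np.column_stack([np.cross(sg*ty,[0,0,-1]),sg*ty,[0,0,-1]]); best.append(R.from_matrix(M.T@T).as_rotvec())
print("t",round(s["time"],1),"shift",d.round(2),"dist mm",round(np.linalg.norm(d)*10),"rot options",[b.round(3).tolist() for b in best],"q6",round(s["qpos"][5],2),"op",round(s["opening"],3),"F",np.round(s["contact_force"],1))
E
python3 go.py 427.5 -58.7 160 -3
python3 - <<'E'
from meas import *
# scraper/rest/board axes, more careful
for n in("scene0.npz","side0.npz"):
    p,d,K,o,M=load(n);W=world(d,K,o,M)
    for nm,(x0,x1,y0,y1),zr in(("grip",(390,465,-110,-5),(82,100)),("rest+foot",(380,480,-140,20),(10,45)),("railR",(705,735,-90,130),(52,65)),("railL",(515,545,-90,130),(52,65)),("rack",(380,620,-450,-220),(6,24))):
        w=W*1000; m=(w[...,0]>x0)&(w[...,0]<x1)&(w[...,1]>y0)&(w[...,1]<y1)&(w[...,2]>zr[0])&(w[...,2]<zr[1])
        if m.sum()<20: continue
        r=cv2.minAreaRect(w[m][:,:2].astype(np.float32)); print(n,nm,m.sum(),np.round(r[0],1),np.round(r[1],1),round(r[2],2))
p=load("scene0.npz")[0]; cv2.imwrite("pics/crop1.png",cv2.resize(p[215:375,260:440],None,fx=3,fy=3,interpolation=cv2.INTER_CUBIC))
E
```

```text
t 0.1 shift [ -5.88 -24.69   7.07] dist mm 263 rot options [[-0.002, -0.0, 0.052], [0.0, -0.003, -3.089]] q6 -0.15 op 1.0 F [-0.2 -0.1 -0.1]
scene0.npz grip 210 [428.  -58.3] [25.7 70.6] 0.04
scene0.npz rest+foot 484 [426.5 -60. ] [137.4  54.1] 86.77
scene0.npz railR 285 [718.7  23.3] [  8.8 199.8] 2.15
scene0.npz railL 260 [535.9  16.6] [ 18.9 200.4] 2.02
scene0.npz rack 564 [ 499.6 -328.7] [178.6 179.4] 11.61
side0.npz grip 166 [428.  -58.8] [70.8 24. ] 88.68
side0.npz rest+foot 445 [428.1 -61.8] [141.   55.6] 85.55
side0.npz railR 190 [719.7  23.9] [ 12.5 198.4] 1.73
side0.npz railL 203 [535.3  15.9] [ 17.8 204.9] 1.53
side0.npz rack 1660 [ 502.4 -335. ] [225.9 235.6] 88.02
```

View pics/crop1.png

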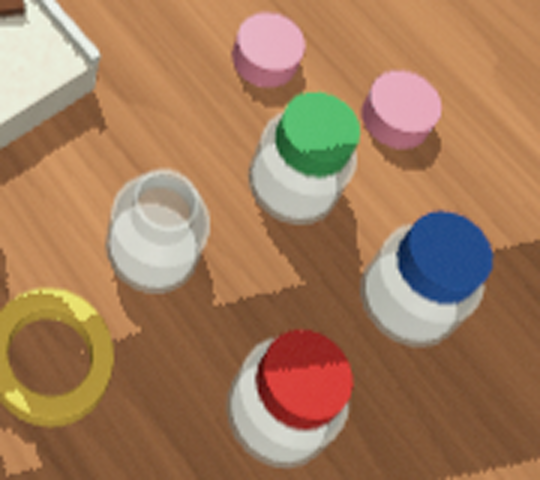

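Crop: green, blue and red lids sit on their jars at crop (318,133), (445,256) and (305,378). jar4 at (160,230) is open, and the two pink caps on the table are not ours. Now to the scraper.

```bash
python3 -m crank '[[-1,-4.9,0,0,0,0.035],[-2,-9.8,1,0,0,0.035],[-3,-14.7,3,0,0,0.035],[-5,-19.6,5,0,0,0.035],[-5.88,-24.69,7.07,0,0,0.035],[-5.88,-24.69,7.07,0,0,0.035],[-5.88,-24.69,7.07,0,0,0.035],[-5.88,-24.69,7.07,0,0,0.035]]' 1 60; python3 go.py 428 -58.7 46 -2
```

```text
time: 0.95
eef_pos: [0.4287, -0.059, 0.1612]
tcp_rot: [0.72, 0.694, 0.0, 0.001]
contact_force: [0.0, 0.0, 0.4]
opening: 1.006
finger_force: 0.0
t 0.9 shift [ 0.03 -0.09 11.52] dist mm 115 rot options [[0.002, 0.0, -0.001], [0.001, -0.003, 3.141]] q6 -0.34 op 1.006 F [0.  0.  0.4]
```

```bash
python3 -m crank '[[0,0,3,0,0,0],[0,-0.05,6,0,0,0],[0,-0.07,8.5,0,0,0],[0,-0.07,10,0,0,0],[0,-0.07,11,0,0,0],[0,-0.07,11.4,0,0,0],[0,-0.07,11.4,0,0,0]]'; python3 -m crank '[[0,0,0,0,0,0],[0,0,0,0,0,0],[0,0,0,0,0,0],[0,0,0,0,0,0],[0,0,0,0,0,0],[0,0,0,0,0,0],[0,0,0,0,0,0],[0,0,0,0,0,0]]' 0 60
```

```text
time: 1.65
eef_pos: [0.4283, -0.0588, 0.0469]
tcp_rot: [0.719, 0.695, 0.0, 0.0]
contact_force: [-1.0, 0.1, -0.5]
opening: 1.002
finger_force: 0.0
time: 2.45
eef_pos: [0.428, -0.059, 0.0472]
tcp_rot: [0.719, 0.695, 0.0, 0.001]
contact_force: [-0.5, -0.1, 5.0]
opening: 0.276
finger_force: 60.9
```

```bash
python3 -m crank '[[0,0,-1,0,0,0],[0,0,-3,0,0,0],[0,0,-6,0,0,0],[0,0,-9,0,0,0],[0,0,-10.5,0,0,0],[0,0,-10.5,0,0,0]]';  python3 go.py 589.1 103.8 150 92
```

```text
time: 3.05
eef_pos: [0.4286, -0.0591, 0.1541]
tcp_rot: [0.719, 0.695, 0.001, 0.002]
contact_force: [-0.3, 0.4, -1.1]
opening: 0.271
finger_force: 60.4
t 3.0 shift [16.85 15.47  0.45] dist mm 229 rot options [[0.002, 0.005, -1.641], [0.005, -0.002, 1.501]] q6 -0.34 op 0.271 F [-0.3  0.4 -1.1]
```

```bash
python3 -m crank '[[1,2,0,0,0,0.149],[2.5,4,0,0,0,0.298],[4.5,6,0,0,0,0.447],[6.5,8,0,0,0,0.596],[8.5,10,0,0,0,0.745],[10.5,12,0,0,0,0.894],[12.5,13.5,0,0,0,1.04],[14.5,14.5,0,0,0,1.19],[16,15.2,0,0,0,1.34],[16.8,15.47,0,0,0,1.49]]'; python3 go.py 589.1 103.8 120 92
```

```text
time: 4.05
eef_pos: [0.587, 0.105, 0.1491]
tcp_rot: [1.0, 0.02, -0.002, -0.0]
contact_force: [-0.6, -0.5, -1.3]
opening: 0.272
finger_force: 60.4
t 4.0 shift [0.22 0.13 2.91] dist mm 29 rot options [[-0.006, -0.001, -3.136], [-0.0, 0.004, 0.006]] q6 1.54 op 0.272 F [-0.6 -0.5 -1.3]
```

Run:
```python
from meas import *
p,d,K,o,M=cam("side"); W=world(d,K,o,M); blobs(p,W,"chips",(0,15),(.05,.07),vr=(0,130)); cv2.imwrite("pics/side1.png",p)
```

```text
chips px [244. 185.] 47 xy mm [621.4 -22.1] size [18.5 30.7] ang 34.5 z [55. 61. 65.]
chips px [251. 202.] 56 xy mm [557.8  30.6] size [22.  33.4] ang 61.3 z [56. 62. 65.]
```

View pics/side1.png

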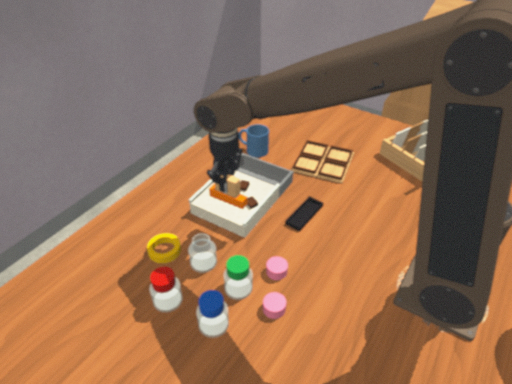

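The scraper hangs level over the board at side (233,195) and the rest at (305,213) is empty. Two chips show at (244,185) and (251,202); the other two are hidden. Lowering now.

```bash
python3 -m crank '[[0.1,0.1,1,0,0,0.003],[0.2,0.1,3,0,0,0.006],[0.2,0.1,4.5,0,0,0.006],[0.2,0.1,5,0,0,0.006],[0.2,0.1,5,0,0,0.006]]'; python3 go.py 589.1 103.8 87.5 92
```

```text
time: 4.6
eef_pos: [0.5887, 0.1024, 0.0998]
tcp_rot: [1.0, 0.02, -0.002, 0.0]
contact_force: [0.9, -0.1, -0.3]
opening: 0.273
finger_force: 60.5
t 4.6 shift [ 0.05 -0.14  1.23] dist mm 12 rot options [[-0.005, -0.0, -3.136], [-0.0, 0.003, 0.005]] q6 1.53 op 0.273 F [ 0.9 -0.1 -0.3]
```

```bash
python3 -m crank '[[0.05,0,0.6,0,0,0.005],[0.05,0,1.15,0,0,0.005],[0.05,1,1.15,0,0,0.005],[0.05,2,1.15,0,0,0.005],[0.05,3,1.15,0,0,0.005],[0.05,4,1.15,0,0,0.005],[0.05,5,1.15,0,0,0.005],[0.05,6,1.15,0,0,0.005],[0.05,7,1.15,0,0,0.005]]'; python3 go.py 589.1 103.8 87.5 92
python3 -m crank '[[0,1,0,0,0,0],[0,2,0,0,0,0],[0,3,0,0,0,0],[0,4,0,0,0,0],[0,5,0,0,0,0],[0,6,0,0,0,0],[0,7,0,0,0,0],[0,8,0,0,0,0],[0,9,0,0,0,0],[0,10,0,0,0,0]]';
python3 -m crank '[[0,0.8,0,0,0,0],[0,1.6,0,0,0,0],[0,2.1,0,0,0,0],[0,2.5,0,0,0,0],[0,2.5,0,0,0,0]]';python3 go.py 595.9 -90 87.5 92
```

```text
time: 5.5
eef_pos: [0.5933, 0.0319, 0.0902]
tcp_rot: [1.0, 0.017, 0.0, -0.0]
contact_force: [-0.3, -0.3, -1.0]
opening: 0.274
finger_force: 60.4
t 5.5 shift [-0.17 -7.2   0.27] dist mm 72 rot options [[-0.0, 0.0, 3.141], [-0.0, -0.0, -0.0]] q6 1.42 op 0.274 F [-0.3 -0.3 -1. ]
time: 6.5
eef_pos: [0.5967, -0.0679, 0.0901]
tcp_rot: [1.0, 0.017, 0.0, 0.0]
contact_force: [-0.2, 0.1, -0.6]
opening: 0.271
finger_force: 60.4
time: 7.0
eef_pos: [0.5976, -0.0924, 0.0902]
tcp_rot: [1.0, 0.017, 0.0, 0.0]
contact_force: [-0.3, 0.5, -0.2]
opening: 0.277
finger_force: 60.4
t 7.0 shift [-0.16 -0.25  0.27] dist mm 4 rot options [[-0.0, -0.0, 3.141], [0.0, -0.0, -0.001]] q6 1.22 op 0.277 F [-0.3  0.5 -0.2]
```

```bash
python3 -m crank '[[0,-0.3,-1,0,0,0],[0,-0.5,-3,0,0,0],[0,-0.5,-5,0,0,0],[1,-4,-5,0,0,0],[3,-8.5,-5,0,0,0],[4.5,-13,-5,0,0,0],[5.5,-17,-5,0,0,0],[6.4,-19.7,-5,0,0,0],[6.4,-19.7,-5,0,0,0]]'; python3 go.py 655.1 106 87 92
python3 - <<'E'
from meas import *
for n in("scene","side"):
    p,d,K,o,M=cam(n); W=world(d,K,o,M); print(n);blobs(p,W,"chips",(0,15),(.001,.07),vr=(0,130),minpx=15)
    cv2.imwrite(f"pics/{n}2.png",p)
E
```

```text
time: 7.9
eef_pos: [0.655, 0.1116, 0.1411]
tcp_rot: [1.0, 0.02, 0.001, -0.001]
contact_force: [-0.7, -0.5, -0.4]
opening: 0.28
finger_force: 60.3
t 7.9 shift [-0.01  0.57  5.41] dist mm 54 rot options [[0.002, -0.002, -3.136], [-0.001, -0.001, 0.005]] q6 1.55 op 0.28 F [-0.7 -0.5 -0.4]
scene
chips px [117.   3.] 33 xy mm [  477.4 -1246. ] size [  6.1 106.5] ang 7.0 z [ 4. 20. 47.]
chips px [130.  10.] 16 xy mm [  464.4 -1106.5] size [10.6 76.2] ang 13.3 z [15. 48. 68.]
chips px [139.  15.] 16 xy mm [  438.1 -1071.7] size [11.  13.8] ang 84.9 z [14. 30. 51.]
chips px [255.  48.] 16 xy mm [ 165.4 -616.3] size [50.1  5.7] ang 72.2 z [19. 28. 51.]
chips px [231.  57.] 17 xy mm [ 279.  -600.2] size [43.8  5.1] ang 69.6 z [22. 41. 60.]
chips px [201. 128.] 462 xy mm [ 502.4 -346. ] size [175.3 143.2] ang 12.4 z [10. 17. 22.]
chips px [208. 194.] 178 xy mm [ 628.1 -120.8] size [62.8 36.9] ang 63.9 z [15. 22. 34.]
chips px [221. 186.] 15 xy mm [ 586.7 -126.7] size [13.7  9.4] ang 83.3 z [15. 18. 20.]
chips px [209. 223.] 100 xy mm [680.7 -17. ] size [28.5 33.9] ang 39.3 z [52. 58. 61.]
side

[... 1672 characters left out ...]
 [121.4  26.2] ang 81.0 z [1. 3. 5.]
chips px [190. 323.] 27 xy mm [478.8 408.9] size [32.2  8.5] ang 84.7 z [1. 2. 4.]
chips px [170. 341.] 95 xy mm [485. 469.] size [86.6 12.8] ang 82.0 z [1. 3. 6.]
chips px [189. 334.] 24 xy mm [461.2 435. ] size [ 9.1 24.8] ang 9.5 z [1. 3. 7.]
chips px [184. 350.] 210 xy mm [445.4 471.7] size [109.5  29.3] ang 81.3 z [1. 3. 5.]
chips px [230. 357.] 15 xy mm [350.2 427. ] size [13.2  7.2] ang 85.7 z [1. 3. 5.]
chips px [218. 372.] 70 xy mm [350.8 468.5] size [63.2  8. ] ang 89.3 z [1. 2. 5.]
chips px [232. 372.] 150 xy mm [326.5 455.9] size [19.4 63. ] ang 1.6 z [1. 2. 5.]
chips px [332. 380.] 57 xy mm [136.1 350.7] size [36.2 14.3] ang 42.4 z [1. 3. 4.]
```

View pics/scene2.png

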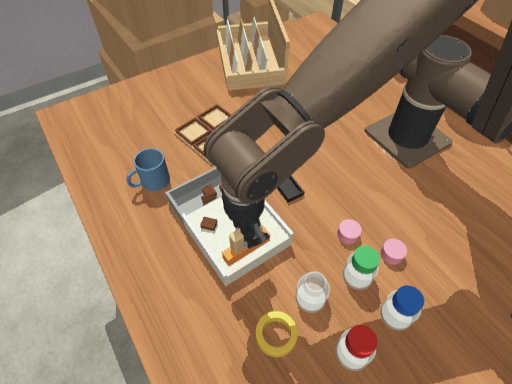

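Three chips are in the trough, near scene (208,194) and (221,186). One is still on the board at (209,224). The right-hand pass comes next.

```bash
python3 -m crank '[[0,0,1,0,0,0.005],[0,0.1,3,0,0,0.005],[0,0.4,4.5,0,0,0.005],[0,0.5,5.2,0,0,0.005],[0,1,5.2,0,0,0.005],[0,2,5.2,0,0,0.005],[0,3,5.2,0,0,0.005],[0,4,5.2,0,0,0.005],[0,5,5.2,0,0,0.005]]'
python3 -m crank '[[0,1,0,0,0,0],[0,2,0,0,0,0],[0,3,0,0,0,0],[0,4,0,0,0,0],[0,5,0,0,0,0],[0,6,0,0,0,0],[0,7,0,0,0,0],[0,8,0,0,0,0],[0,9,0,0,0,0],[0,10,0,0,0,0]]';
python3 -m crank '[[0,1,0,0,0,0],[0,2,0,0,0,0],[0,3,0,0,0,0],[0,4,0,0,0,0],[0,4.9,0,0,0,0],[0,4.9,0,0,0,0]]';python3 go.py 661.8 -90 87.5 92
```

```text
time: 8.9
eef_pos: [0.6565, 0.0559, 0.0883]
tcp_rot: [1.0, 0.015, 0.0, 0.0]
contact_force: [0.2, 0.6, -1.4]
opening: 0.273
finger_force: 59.7
time: 9.9
eef_pos: [0.6594, -0.0436, 0.0881]
tcp_rot: [1.0, 0.015, -0.0, -0.0]
contact_force: [-1.4, -0.2, -1.7]
opening: 0.273
finger_force: 59.7
time: 10.5
eef_pos: [0.6609, -0.0933, 0.0882]
tcp_rot: [1.0, 0.014, 0.0, 0.0]
contact_force: [0.9, -0.9, -1.4]
opening: 0.275
finger_force: 59.6
t 10.5 shift [ 0.1  -0.32  0.07] dist mm 3 rot options [[-0.0, -0.001, 3.135], [0.0, -0.0, -0.006]] q6 1.25 op 0.275 F [ 0.9 -0.9 -1.4]
```

```bash
python3 -m crank '[[0,-0.3,-1.5,0,0,0],[0,-0.5,-4,0,0,0],[0,-0.5,-7,0,0,0],[-2,-3,-7.2,0,0,0],[-6,-5,-7.2,0,0,0],[-10,-6,-7.2,0,0,0],[-10,-6,-7.2,0,0,0]]'; python3 go.py 428.3 -59 150 -2
python3 - <<'E'
from meas import *
for n in("scene","side"):
    p,d,K,o,M=cam(n); W=world(d,K,o,M); W[(W[...,0]<.5)|(W[...,1]<-.2)|(W[...,1]>.13)]=9; print(n);blobs(p,W,"chips",(0,15),(.001,.07),vr=(0,130),minpx=15)
    cv2.imwrite(f"pics/{n}3.png",p)
E
```

```text
time: 11.2
eef_pos: [0.5531, -0.0317, 0.1584]
tcp_rot: [1.0, 0.016, -0.004, -0.001]
contact_force: [-0.2, -0.0, -1.5]
opening: 0.272
finger_force: 59.7
t 11.2 shift [-12.55   2.33   0.92] dist mm 128 rot options [[-0.007, 0.004, -1.504], [0.004, 0.007, 1.638]] q6 1.3 op 0.272 F [-0.2 -0.  -1.5]
scene
chips px [225. 187.] 88 xy mm [ 576.8 -119.9] size [30.8 28. ] ang 0.2 z [11. 18. 21.]
chips px [204. 197.] 270 xy mm [ 643.3 -111.3] size [96.  48.7] ang 36.4 z [15. 26. 34.]
side
chips px [252. 175.] 46 xy mm [ 647.7 -107. ] size [82.1 18.3] ang 13.7 z [20. 33. 38.]
chips px [213. 226.] 16 xy mm [632.3 127. ] size [33.2  6.6] ang 5.1 z [1. 3. 5.]
chips px [237. 237.] 17 xy mm [547.9 123.5] size [12.4 22.1] ang 86.2 z [1. 3. 5.]
```

View pics/side3.png

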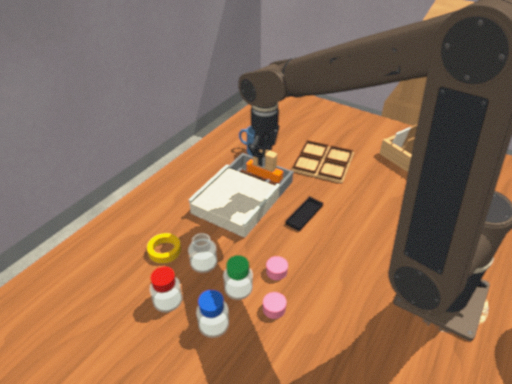

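The board around side (235,200) is clear, and the offcuts lie in the trough below the rim. I'm returning the scraper.

```bash
python3 -m crank '[[-1,0.3,0,0,0,-0.149],[-2.5,0.6,0,0,0,-0.298],[-4,0.9,0,0,0,-0.447],[-5.5,1.2,0,0,0,-0.596],[-7,1.5,0,0,0,-0.745],[-8.5,1.8,0,0,0,-0.894],[-10,2,0,0,0,-1.04],[-11.5,2.2,0,0,0,-1.19],[-12.2,2.3,0,0,0,-1.34],[-12.5,2.3,0,0,0,-1.49]]'; python3 -m crank '[[0,0,0,0,0,-0.015],[0,0,0,0,0,-0.015],[0,0,0,0,0,-0.015]]'; python3 go.py 428.2 -59 100 -2
```

```text
time: 12.3
eef_pos: [0.4362, -0.0623, 0.1619]
tcp_rot: [0.723, 0.691, 0.001, 0.001]
contact_force: [0.5, -0.3, -0.4]
opening: 0.273
finger_force: 59.6
time: 12.6
eef_pos: [0.4358, -0.0618, 0.1608]
tcp_rot: [0.72, 0.694, 0.0, 0.001]
contact_force: [0.6, 0.5, -1.5]
opening: 0.272
finger_force: 59.6
t 12.6 shift [ 0.25 -0.77  6.08] dist mm 61 rot options [[0.001, 0.0, -0.003], [0.001, -0.002, 3.139]] q6 -0.33 op 0.272 F [ 0.6  0.5 -1.5]
```

```bash
python3 -m crank '[[0.25,-0.77,0,0,0,0],[0.25,-0.77,2,0,0,0],[0.25,-0.77,4,0,0,0],[0.25,-0.77,5.5,0,0,0],[0.25,-0.77,6,0,0,0],[0.25,-0.77,6,0,0,0],[0.25,-0.77,6,0,0,0]]'; python3 go.py 428.2 -59 47.5 -2
```

```text
time: 13.3
eef_pos: [0.4277, -0.0589, 0.1009]
tcp_rot: [0.72, 0.694, 0.0, 0.001]
contact_force: [0.4, -0.0, -0.6]
opening: 0.27
finger_force: 59.7
t 13.3 shift [-0.01  0.05  5.34] dist mm 53 rot options [[0.001, 0.0, -0.001], [0.001, -0.002, 3.14]] q6 -0.34 op 0.27 F [ 0.4 -0.  -0.6]
```

```bash
python3 -m crank '[[0,0.05,1.5,0,0,0],[0,0.05,3,0,0,0],[0,0.05,4,0,0,0],[0,0.05,4.6,0,0,0],[0,0.05,5,0,0,0],[0,0.05,5.3,0,0,0],[0,0.05,5.3,0,0,0]]'; python3 go.py 428.2 -59 47.2 -2
```

```text
time: 14.0
eef_pos: [0.4282, -0.0589, 0.0475]
tcp_rot: [0.72, 0.694, 0.0, 0.0]
contact_force: [-0.7, -0.3, -1.5]
opening: 0.275
finger_force: 59.6
t 14.0 shift [-0.01 -0.    0.03] dist mm 0 rot options [[0.001, 0.0, -0.001], [0.0, -0.001, 3.141]] q6 -0.34 op 0.275 F [-0.7 -0.3 -1.5]
```

Open gently (partly first), then retreat upward.

```bash
python3 -m crank '[[0,0,0.04,0,0,0],[0,0,0.04,0,0,0],[0,0,0.04,0,0,0],[0,0,0.04,0,0,0],[0,0,0.04,0,0,0],[0,0,0.04,0,0,0]]' 0.7; python3 -m crank '[[0,0,-0.5,0,0,0],[0,0,-2,0,0,0],[0,0,-5,0,0,0],[0,0,-8,0,0,0],[0,0,-12,0,0,0],[0,0,-15,0,0,0],[0,0,-17,0,0,0],[0,0,-17,0,0,0]]' 1
python3 - <<'E'
from meas import *
for n in("scene","side"):
    p,d,K,o,M=cam(n); W=world(d,K,o,M); print(n);cv2.imwrite(f"pics/{n}4.png",p)
    blobs(p,W,"green",(45,85),(.088,.11)); blobs(p,W,"blue",(100,130),(.092,.11)); blobs(p,W,"red",(172,6),(.090,.11),smin=150)
    w=W*1000
    for nm,(x0,x1,y0,y1),zr in(("grip",(390,465,-110,-5),(82,100)),("chips",(540,720,-170,-60),(0,40)),("rackEdge",(380,620,-450,-220),(15,26))):
        m=(w[...,0]>x0)&(w[...,0]<x1)&(w[...,1]>y0)&(w[...,1]<y1)&(w[...,2]>zr[0])&(w[...,2]<zr[1])
        if m.sum()<20: continue
        r=cv2.minAreaRect(w[m][:,:2].astype(np.float32)); print(nm,m.sum(),np.round(r[0],1),np.round(r[1],1),round(r[2],2))
    Wb=W.copy(); b=(W[...,0]<.5)|(W[...,1]<-.2)|(W[...,1]>.13); Wb[b]=9; blobs(p,Wb,"chips",(0,15),(.001,.07),vr=(0,130),minpx=15)
    h=cv2.cvtColor(p,cv2.COLOR_BGR2HSV); Wr=W.copy(); b=(abs(W[...,0]-.5)>.12)|(abs(W[...,1]+.33)>.12); Wr[b]=9
    blobs(p,Wr,"pocket floor",(10,30),(.004,.016),smin=20,vr=(140,256),minpx=40)
E
python3 go.py 439.8 267 180 0
```

```text
time: 14.6
eef_pos: [0.4278, -0.0588, 0.0468]
tcp_rot: [0.72, 0.694, 0.0, 0.0]
contact_force: [-0.0, -0.7, 0.2]
opening: 0.701
finger_force: 0.0
time: 15.4
eef_pos: [0.4297, -0.0595, 0.2207]
tcp_rot: [0.72, 0.694, 0.002, 0.004]
contact_force: [0.4, -1.0, -0.4]
opening: 0.999
finger_force: 0.0
scene
green px [366. 258.] 489 xy mm [440. 267.] size [54.  54.1] ang 49.6 z [91. 95. 98.]
blue px [410. 298.] 574 xy mm [429.5 383.2] size [55.3 53.9] ang 45.1 z [93. 95. 98.]
red px [362. 340.] 708 xy mm [565.2 392.5] size [56.  53.5] ang 8.1 z [92. 95. 98.]
grip 209 [428.6 -57.7] [67.8 24.6] 88.23
chips 1561 [ 629.6 -131.5] [ 77.2 179.3] 89.92
rackEdge 795 [ 499.1 -330.5] [174.2 176.1] 11.15
chips px [226. 186.] 122 xy mm [ 574.4 -120.3] size [34.6 29. ] ang 1.7 z [11. 18. 21.]
chips px [204. 197.] 276 xy mm [ 643.4 -112.8] size [95.4 48.6] ang 37.9 z [16. 26. 34.]
pocket floor px [215. 117.] 251 xy mm [ 462.3 -387.7] size [65.5 61.3] ang 11.9 z [ 7. 10. 13.]
pocket floor px [193. 131.] 281 xy mm [ 550.7 -370. ] size [64.8 62. ] ang 12.9 z [ 6.  9. 12.]
pocket floor px [234. 131.] 282 xy mm [
[... 1071 characters left out ...]
]
chips px [248. 241.] 19 xy mm [511.1 123.3] size [20.8 13.2] ang 1.2 z [1. 3. 6.]
pocket floor px [314. 149.] 150 xy mm [ 558.5 -376. ] size [66.9 63.9] ang 14.2 z [10. 13. 16.]
pocket floor px [340. 155.] 151 xy mm [ 466.8 -393.7] size [64.4 57.7] ang 12.1 z [10. 13. 16.]
pocket floor px [327. 172.] 260 xy mm [ 448.3 -303.8] size [260.  133.5] ang 57.3 z [ 4. 10. 15.]
pocket floor px [307. 163.] 183 xy mm [ 538.8 -286.1] size [67.8 63. ] ang 10.3 z [10. 13. 16.]
pocket floor px [333. 169.] 197 xy mm [ 450.7 -302.8] size [68.6 62.1] ang 12.9 z [ 9. 13. 16.]
t 15.5 shift [32.59  0.05  3.64] dist mm 328 rot options [[0.0, 0.0, -0.036], [0.0, -0.0, 3.106]] q6 -0.34 op 1.004 F [-0.2 -0.3 -0.9]
```

View pics/scene4.png

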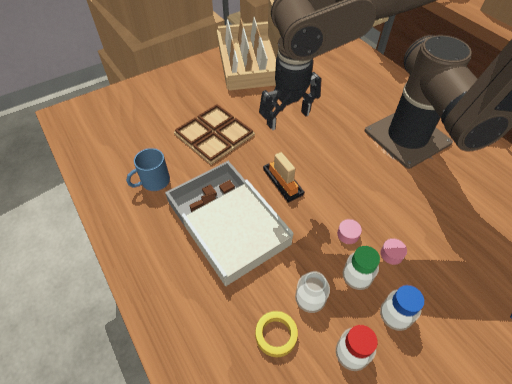

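The scene view shows the scraper upright in its rest at (285,175) and the chips in the trough at (210,192). The rack is fully visible at (213,132). Now the green lid.

```bash
python3 -m crank '[[3,0,0,0,0,0],[7,0,1,0,0,0],[12,0,2,0,0,0],[17,0,3,0,0,0],[22,0,3.6,0,0,0],[27,0,3.6,0,0,-0.03],[30.5,0,3.6,0,0,-0.03],[32.6,0.05,3.6,0,0,-0.03],[32.6,0.05,3.6,0,0,-0.03],[32.6,0.05,3.6,0,0,-0.03]]' 1 30
cat > lids.py <<'E'
from meas import *
for n in("scene","side"):
    p,d,K,o,M=cam(n); W=world(d,K,o,M); print(n); cv2.imwrite("pics/last_%s.png"%n,p)
    zr=(.012,.11)
    blobs(p,W,"green",(45,85),(.036,.11)); blobs(p,W,"blue",(108,130),(.036,.11)); blobs(p,W,"red",(172,6),(.036,.11),smin=150)
E
python3 lids.py; python3 go.py 440 267 75 0
```

```text
time: 16.5
eef_pos: [0.4387, 0.2665, 0.1786]
tcp_rot: [0.709, 0.705, -0.002, -0.001]
contact_force: [0.7, -0.1, 0.2]
opening: 1.001
finger_force: 0.0
scene
green px [365. 260.] 574 xy mm [440.6 268. ] size [53.8 55.1] ang 62.2 z [74. 95. 98.]
blue px [408. 300.] 682 xy mm [430.8 383.6] size [54.5 55.1] ang 60.3 z [73. 95. 97.]
red px [361. 341.] 796 xy mm [566.6 392.8] size [55.1 54.1] ang 0.4 z [77. 95. 97.]
side
green px [237. 267.] 439 xy mm [440.5 266.6] size [50.8 55.6] ang 34.9 z [ 77.  98. 101.]
blue px [211. 303.] 471 xy mm [429.8 382.9] size [53.  54.3] ang 20.2 z [ 76.  98. 101.]
red px [162. 279.] 475 xy mm [566.8 392.6] size [51.8 55.4] ang 40.1 z [ 78.  98. 101.]
t 16.6 shift [ 0.13  0.08 10.45] dist mm 104 rot options [[-0.002, 0.001, -0.007], [0.002, 0.003, 3.135]] q6 0.35 op 0.998 F [-0.9 -0.8  0. ]
```

```bash
python3 -m crank '[[0.05,0.08,3,0,0,0],[0.05,0.08,6,0,0,0],[0.05,0.08,8.5,0,0,0],[0.05,0.08,9.8,0,0,0],[0.05,0.08,10.4,0,0,0],[0.05,0.08,10.4,0,0,0],[0.05,0.08,10.4,0,0,0]]'; python3 -m crank '[[0,0,0,0,0,0],[0,0,0,0,0,0],[0,0,0,0,0,0],[0,0,0,0,0,0],[0,0,0,0,0,0],[0,0,0,0,0,0]]' 0 30
```

```text
time: 17.3
eef_pos: [0.4418, 0.2676, 0.078]
tcp_rot: [0.709, 0.705, 0.001, 0.0]
contact_force: [0.7, 0.4, 0.1]
opening: 1.002
finger_force: 0.0
time: 17.9
eef_pos: [0.4412, 0.2678, 0.0781]
tcp_rot: [0.709, 0.705, 0.0, 0.0]
contact_force: [-1.5, -1.9, 6.6]
opening: 0.641
finger_force: 31.6
```

```bash
python3 -m crank '[[0,0,-0.5,0,0,0],[0,0,-1.5,0,0,0],[0,0,-3,0,0,0],[0,0,-5,0,0,0],[0,0,-8,0,0,0],[0,0,-11,0,0,0],[0,0,-12,0,0,0],[0,0,-12,0,0,0]]'; python3 lids.py; python3 go.py 552.1 -366 120 -33.4
```

```text
time: 18.7
eef_pos: [0.4419, 0.2679, 0.1989]
tcp_rot: [0.709, 0.705, 0.002, 0.001]
contact_force: [0.1, -0.5, -0.5]
opening: 0.643
finger_force: 31.8
scene
blue px [407. 301.] 598 xy mm [432.8 383.9] size [50.8 53.9] ang 25.1 z [73. 94. 98.]
red px [361. 341.] 800 xy mm [566.4 392.6] size [54.9 55. ] ang 65.0 z [77. 95. 98.]
side
blue px [211. 303.] 463 xy mm [429.3 383.6] size [53.2 53.6] ang 37.7 z [ 76.  98. 101.]
red px [162. 279.] 475 xy mm [566.4 393.2] size [51.7 54. ] ang 40.0 z [ 78.  98. 101.]
t 18.8 shift [-63.25  11.6    7.57] dist mm 647 rot options [[-0.001, 0.001, 0.577], [-0.001, -0.002, -2.565]] q6 0.35 op 0.642 F [-0.8  0.  -1. ]
```

```bash
python3 -m crank '[[-2,0.5,0,0,0,0],[-5,1.5,0,0,0,0],[-9,3,0,0,0,0.04],[-13.5,4,0,0,0,0.08],[-18,5,0,0,0,0.12],[-22.5,6,0,0,0,0.16],[-27,7,0,0,0,0.2],[-31.5,8,0,0,0,0.24],[-36,9,0,0,0,0.28],[-40,9.5,0,0,0,0.32]]'; python3 go.py 552.1 -366 150 -33.4
```

```text
time: 19.8
eef_pos: [0.5325, -0.1349, 0.1941]
tcp_rot: [0.813, 0.582, -0.001, -0.002]
contact_force: [1.0, 0.4, -0.4]
opening: 0.641
finger_force: 31.8
t 19.8 shift [-21.24   9.33   4.37] dist mm 236 rot options [[-0.004, 0.0, 0.254], [-0.0, -0.006, -2.887]] q6 -0.1 op 0.641 F [ 1.   0.4 -0.4]
```

```bash
python3 -m crank '[[-4,1.8,1,0,0,0.06],[-8,3.6,2,0,0,0.12],[-12,5.4,3,0,0,0.18],[-16,7.2,3.8,0,0,0.25],[-19.2,8.5,4.3,0,0,0.25],[-21.2,9.3,4.3,0,0,0.25],[-21.2,9.3,4.3,0,0,0.25],[-21.2,9.3,4.3,0,0,0.25]]'; python3 go.py 552.1 -366 60 -33.4
python3 - <<'E'
from meas import *
p,d,K,o,M=cam("scene"); cv2.imwrite("pics/scene5.png",cv2.resize(p[80:220,120:300],None,fx=3,fy=3)); 
p,d,K,o,M=cam("wrist"); W=world(d,K,o,M); cv2.imwrite("pics/wrist5.png",p)
w=W*1000; m=(w[...,2]>14)&(w[...,2]<26)&(w[...,0]>380)&(w[...,0]<620)&(w[...,1]<-220)&(w[...,1]>-450)
r=cv2.minAreaRect(w[m][:,:2].astype(np.float32)); print(m.sum(),r)
E
```

```text
time: 20.6
eef_pos: [0.5525, -0.363, 0.1511]
tcp_rot: [0.879, 0.477, -0.001, -0.002]
contact_force: [-0.1, 0.4, -0.7]
opening: 0.641
finger_force: 31.8
t 20.6 shift [-0.29  0.17  9.11] dist mm 91 rot options [[-0.004, -0.001, 0.006], [0.002, -0.007, -3.136]] q6 -0.16 op 0.641 F [-0.1  0.4 -0.7]
6611 ((498.50225830078125, -332.97235107421875), (172.93408203125, 172.61212158203125), 11.43748950958252)
```

View pics/wrist5.png

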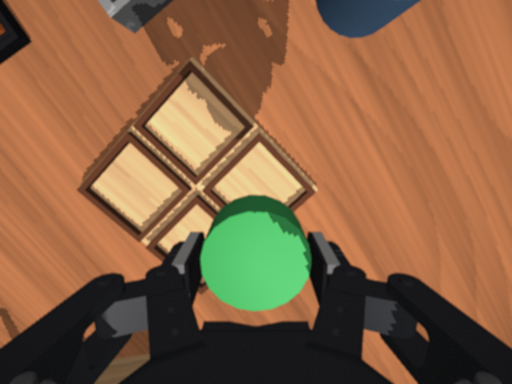

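The wrist view shows the green lid held level at (256,250). The rack's corners are at (195,62), (82,188) and (315,188), which matches the measured centre. Descending into the pocket.

```bash
python3 -m crank '[[-0.3,0.1,3,0,0,0],[-0.3,0.1,6,0,0,0],[-0.3,0.1,9,0,0,0],[-0.3,0.1,10.5,0,0,0],[-0.3,0.1,11.5,0,0,0],[-0.3,0.1,11.8,0,0,0],[-0.3,0.1,11.8,0,0,0]]'; python3 go.py 551.7 -366 22.5 -33.4
```

```text
time: 21.4
eef_pos: [0.5533, -0.3669, 0.0365]
tcp_rot: [0.879, 0.477, 0.0, 0.001]
contact_force: [1.0, -0.1, 0.1]
opening: 0.644
finger_force: 31.9
t 21.4 shift [-0.01 -0.19  1.4 ] dist mm 14 rot options [[0.001, 0.0, 0.007], [-0.0, 0.002, -3.134]] q6 -0.16 op 0.644 F [ 1.  -0.1  0.1]
```

```bash
python3 -m crank '[[0,-0.15,0.5,0,0,0],[0,-0.15,1,0,0,0],[0,-0.15,1.2,0,0,0],[0,-0.15,1.35,0,0,0],[0,-0.15,1.35,0,0,0]]'; python3 -m crank '[[0,0,0,0,0,0],[0,0,0,0,0,0],[0,0,0,0,0,0],[0,0,0,0,0,0]]' 0.85; python3 -m crank '[[0,0,-0.5,0,0,0],[0,0,-2,0,0,0],[0,0,-5,0,0,0],[0,0,-9,0,0,0],[0,0,-13,0,0,0],[0,0,-17,0,0,0],[0,0,-18,0,0,0]]' 1; python3 lids.py; python3 go.py 430 383.3 190 0
```

```text
time: 21.9
eef_pos: [0.5516, -0.3661, 0.0224]
tcp_rot: [0.879, 0.477, 0.0, 0.0]
contact_force: [-0.3, 0.2, -0.3]
opening: 0.645
finger_force: 31.9
time: 22.3
eef_pos: [0.5516, -0.366, 0.0223]
tcp_rot: [0.879, 0.477, 0.0, 0.0]
contact_force: [0.3, 0.7, 0.0]
opening: 0.854
finger_force: 0.0
time: 23.0
eef_pos: [0.5539, -0.368, 0.2109]
tcp_rot: [0.879, 0.477, 0.002, 0.006]
contact_force: [-0.3, -0.5, 1.1]
opening: 0.999
finger_force: 0.0
scene
green px [193. 125.] 187 xy mm [ 550.7 -365.4] size [54.6 52.4] ang 48.4 z [37. 39. 42.]
blue px [403. 307.] 180 xy mm [439.9 389.5] size [32.8 54.7] ang 33.4 z [70. 83. 96.]
red px [361. 341.] 798 xy mm [566.3 392.7] size [54.5 54.8] ang 58.3 z [77. 95. 98.]
side
green px [315. 144.] 123 xy mm [ 551.7 -366. ] size [51.5 56.4] ang 47.1 z [37. 42. 45.]
blue px [212. 306.] 260 xy mm [430.  382.9] size [53.2 56.5] ang 36.8 z [ 74.  96. 100.]
red px [162. 279.] 478 xy mm [566.1 393. ] size [53.2 54.7] ang 50.9 z [ 77.  98. 101.]
t 23.1 shift [ 56.24 -51.17   1.23] dist mm 760 rot options [[0.007, 0.003, -0.576], [0.004, -0.009, 2.566]] q6 -0.16 op 1.003 F [-0.3  0.5 -0.2]
```

```bash
python3 -m crank '[[1.5,-1.4,0,0,0,0],[4.5,-4,0,0,0,-0.03],[8,-7.2,0,0,0,-0.07],[11.5,-10.4,0,0,0,-0.11],[15,-13.6,0,0,0,-0.15],[18.5,-16.8,0,0,0,-0.19],[22,-20,0,0,0,-0.23],[25.5,-23.2,0,0,0,-0.27],[29,-26.4,0,0,0,-0.31],[32.5,-29.6,0,0,0,-0.35]]'; python3 go.py 430 383.3 180 0
```

```text
time: 24.1
eef_pos: [0.4783, 0.0697, 0.2]
tcp_rot: [0.782, 0.623, -0.001, -0.001]
contact_force: [-1.0, 0.1, -0.1]
opening: 1.0
finger_force: 0.0
t 24.1 shift [ 29.5  -11.69   2.03] dist mm 318 rot options [[-0.004, 0.0, -0.225], [0.0, 0.005, 2.917]] q6 0.16 op 1.0 F [-1.   0.1 -0.1]
```

```bash
python3 -m crank '[[4,-1.6,0.5,0,0,-0.05],[8.4,-3.3,1,0,0,-0.1],[12.8,-5,1.5,0,0,-0.15],[17.2,-6.8,2,0,0,-0.2],[21.6,-8.5,2,0,0,-0.22],[25.5,-10.1,2,0,0,-0.22],[28.3,-11.2,2,0,0,-0.22],[29.5,-11.7,2,0,0,-0.22],[29.5,-11.7,2,0,0,-0.22],[29.5,-11.7,2,0,0,-0.22]]'; python3 lids.py; python3 go.py 430 383.3 77 0
```

```text
time: 25.1
eef_pos: [0.432, 0.3804, 0.1811]
tcp_rot: [0.709, 0.705, -0.001, 0.0]
contact_force: [-0.6, -1.0, 1.1]
opening: 0.997
finger_force: 0.0
scene
green px [193. 125.] 190 xy mm [ 551.2 -365. ] size [55.  52.3] ang 64.7 z [37. 39. 42.]
blue px [402. 307.] 187 xy mm [447.3 386.4] size [21.9 53.3] ang 10.6 z [70. 84. 96.]
red px [361. 341.] 802 xy mm [566.6 392.5] size [55.2 54.8] ang 58.9 z [77. 95. 97.]
side
blue px [212. 306.] 257 xy mm [430.  382.5] size [53.2 55.4] ang 38.6 z [ 74.  96. 100.]
red px [162. 279.] 480 xy mm [566.9 392.9] size [53.6 55.6] ang 52.6 z [ 78.  98. 101.]
t 25.2 shift [ 0.33 -0.25 10.47] dist mm 105 rot options [[-0.001, 0.001, -0.008], [0.001, 0.001, 3.134]] q6 0.55 op 0.999 F [-0.8 -0.7  0.4]
```

```bash
python3 -m crank '[[0.1,-0.1,2,0,0,0],[0.1,-0.1,5,0,0,0],[0.1,-0.1,7,0,0,0],[0.1,-0.1,7,0,0,0]]';python3 go.py 430 383.3 77 0
```

```text
time: 25.6
eef_pos: [0.4297, 0.3799, 0.1087]
tcp_rot: [0.71, 0.704, -0.004, -0.001]
contact_force: [0.1, -0.8, 0.2]
opening: 0.996
finger_force: 0.0
t 25.6 shift [0.36 0.05 3.17] dist mm 32 rot options [[-0.006, 0.004, -0.008], [0.006, 0.01, 3.134]] q6 0.56 op 0.996 F [ 0.1 -0.8  0.2]
```

```bash
python3 -m crank '[[0.2,0.03,1,0,0,0],[0.2,0.03,2.4,0,0,0],[0.2,0.03,3,0,0,0],[0.2,0.03,3,0,0,0],[0.2,0.03,3,0,0,0]]'; python3 -m crank '[[0,0,0,0,0,0],[0,0,0,0,0,0],[0,0,0,0,0,0],[0,0,0,0,0,0],[0,0,0,0,0,0],[0,0,0,0,0,0]]' 0 30; python3 -m crank '[[0,0,-0.5,0,0,0],[0,0,-1.5,0,0,0],[0,0,-3,0,0,0],[0,0,-5,0,0,0],[0,0,-8,0,0,0],[0,0,-11,0,0,0],[0,0,-12,0,0,0],[0,0,-12,0,0,0]]';python3 go.py 533.5 -279 160 -33.4
```

```text
time: 26.1
eef_pos: [0.4318, 0.3847, 0.0824]
tcp_rot: [0.709, 0.705, 0.0, 0.0]
contact_force: [-0.2, 0.3, -0.5]
opening: 1.002
finger_force: 0.0
time: 26.7
eef_pos: [0.4312, 0.3849, 0.0832]
tcp_rot: [0.709, 0.705, -0.0, -0.001]
contact_force: [-3.9, -0.9, 5.0]
opening: 0.641
finger_force: 33.3
time: 27.5
eef_pos: [0.4331, 0.3853, 0.2053]
tcp_rot: [0.709, 0.705, 0.003, 0.001]
contact_force: [-0.5, 0.2, -0.1]
opening: 0.633
finger_force: 33.7
t 27.5 shift [-66.38  10.41   4.39] dist mm 673 rot options [[0.004, -0.005, 0.577], [0.006, 0.006, -2.565]] q6 0.56 op 0.633 F [-0.5  0.2 -0.1]
```

```bash
python3 -m crank '[[-2,0.3,0,0,0,0],[-5,0.8,0,0,0,0],[-9,1.4,0,0,0,0.04],[-13.5,2.1,0,0,0,0.08],[-18,2.8,0,0,0,0.12],[-22.5,3.5,0,0,0,0.16],[-27,4.2,0,0,0,0.2],[-31.5,4.9,0,0,0,0.24],[-36,5.6,0,0,0,0.28],[-40,6.3,0,0,0,0.32]]'; python3 go.py 533.5 -279 160 -33.4
```

```text
time: 28.5
eef_pos: [0.4912, -0.0178, 0.2003]
tcp_rot: [0.813, 0.582, -0.001, -0.001]
contact_force: [0.6, 0.6, 0.3]
opening: 0.64
finger_force: 33.7
t 28.5 shift [-23.36  12.44   4.01] dist mm 268 rot options [[-0.003, 0.001, 0.255], [-0.001, -0.004, -2.887]] q6 0.09 op 0.64 F [0.6 0.6 0.3]
```

```bash
python3 -m crank '[[-4,2.1,1,0,0,0.06],[-8,4.3,2,0,0,0.12],[-12,6.4,3,0,0,0.18],[-16,8.5,3.5,0,0,0.25],[-20,10.6,3.9,0,0,0.255],[-22.5,12,3.9,0,0,0.255],[-23.3,12.4,3.9,0,0,0.255],[-23.3,12.4,3.9,0,0,0.255],[-23.3,12.4,3.9,0,0,0.255]]'; python3 go.py 533.5 -279 50 -33.4
python3 - <<'E'
from meas import *
p,d,K,o,M=cam("wrist"); W=world(d,K,o,M); cv2.imwrite("pics/wrist6.png",p)
h=cv2.cvtColor(p,cv2.COLOR_BGR2HSV); w=W*1000
m=(abs(h[...,0].astype(int)-115)<12)&(h[...,1]>120)&(w[...,2]>100); m&=(np.hypot(w[...,0]-533,w[...,1]+279)<40)
P=w[m]; t=P[P[:,2]>np.percentile(P[:,2],60)-4]; A=np.c_[t[:,:2]-t[:,:2].mean(0),np.ones(len(t))]; print(len(t),"plane slopes,z",np.linalg.lstsq(A,t[:,2],rcond=None)[0],cv2.minAreaRect(t[:,:2].astype(np.float32)))
E
```

```text
time: 29.4
eef_pos: [0.5345, -0.2748, 0.1621]
tcp_rot: [0.88, 0.475, -0.0, -0.001]
contact_force: [-0.3, -0.1, -0.4]
opening: 0.643
finger_force: 33.7
t 29.4 shift [-0.41  0.17 11.21] dist mm 112 rot options [[-0.002, -0.001, 0.002], [0.001, -0.004, -3.139]] q6 -0.06 op 0.643 F [-0.3 -0.1 -0.4]
8311 plane slopes,z [ 2.22217707e-03 -5.64372490e-03  1.74635236e+02] ((532.479736328125, -277.104736328125), (54.99614715576172, 55.03022766113281), 56.21466064453125)
```

View pics/wrist6.png

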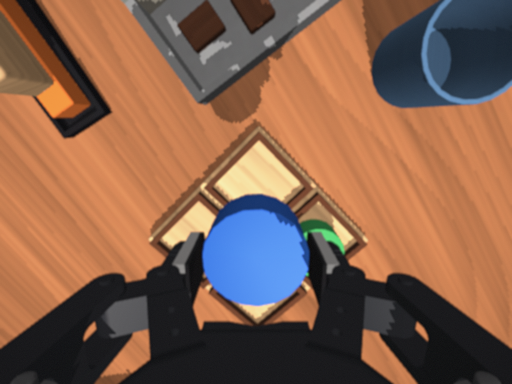

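The blue lid is level at (256,250), and the target is the pocket at the top (260,175). The green lid sits in its own pocket at (322,238), and its pocket is not the one I'm aiming for. Descending.

```bash
python3 -m crank '[[-0.25,0.15,3,0,0,0],[-0.25,0.15,6,0,0,0],[-0.25,0.15,9,0,0,0],[-0.25,0.15,11,0,0,0],[-0.25,0.15,12,0,0,0],[-0.25,0.15,12.5,0,0,0],[-0.25,0.15,12.5,0,0,0],[-0.25,0.15,12.5,0,0,0]]'; python3 go.py 533.5 -279 27.7 -33.4
```

```text
time: 30.25
eef_pos: [0.536, -0.2795, 0.0397]
tcp_rot: [0.88, 0.475, 0.001, 0.001]
contact_force: [0.3, 0.1, -0.6]
opening: 0.639
finger_force: 33.7
t 30.2 shift [-0.09 -0.23  1.2 ] dist mm 12 rot options [[0.003, 0.0, 0.002], [-0.0, 0.004, -3.139]] q6 -0.07 op 0.639 F [ 0.3  0.1 -0.6]
```

```bash
python3 -m crank '[[-0.05,-0.2,0.5,0,0,0],[-0.05,-0.2,0.9,0,0,0],[-0.05,-0.2,1.1,0,0,0],[-0.05,-0.2,1.2,0,0,0],[-0.05,-0.2,1.2,0,0,0]]'; python3 -m crank '[[0,0,0,0,0,0],[0,0,0,0,0,0],[0,0,0,0,0,0],[0,0,0,0,0,0]]' 0.85; python3 -m crank '[[0,0,-0.5,0,0,0],[0,0,-2,0,0,0],[0,0,-5,0,0,0],[0,0,-9,0,0,0],[0,0,-13,0,0,0],[0,0,-17,0,0,0],[0,0,-18,0,0,0]]' 1; python3 lids.py; python3 go.py 566.5 392.7 190 0
```

```text
time: 30.75
eef_pos: [0.5329, -0.2784, 0.0272]
tcp_rot: [0.88, 0.475, -0.0, -0.001]
contact_force: [-1.5, 1.6, 6.5]
opening: 0.633
finger_force: 34.5
time: 31.15
eef_pos: [0.533, -0.2784, 0.026]
tcp_rot: [0.88, 0.475, -0.0, -0.0]
contact_force: [0.1, -0.0, 0.4]
opening: 0.849
finger_force: 0.0
time: 31.85
eef_pos: [0.5356, -0.2803, 0.2143]
tcp_rot: [0.88, 0.475, 0.003, 0.006]
contact_force: [0.2, -0.5, 0.9]
opening: 1.0
finger_force: 0.0
scene
green px [193. 125.] 184 xy mm [ 550.5 -366.4] size [55.1 52.1] ang 63.4 z [37. 40. 42.]
red px [361. 341.] 803 xy mm [566.3 392.8] size [54.6 55.3] ang 52.4 z [78. 95. 98.]
side
green px [315. 144.] 128 xy mm [ 550.8 -362.9] size [49.7 54.8] ang 56.0 z [37. 43. 47.]
blue px [309. 159.] 73 xy mm [ 533.5 -280.5] size [51.2 60.8] ang 26.6 z [38. 43. 46.]
red px [162. 279.] 481 xy mm [566.2 392.1] size [54.8 55. ] ang 25.2 z [ 77.  98. 101.]
t 31.9 shift [ 57.95 -34.21   1.76] dist mm 673 rot options [[0.007, 0.002, -0.581], [0.003, -0.009, 2.561]] q6 -0.07 op 1.005 F [ 0.9 -0.2 -0.2]
```

```bash
python3 -m crank '[[1.7,-1,0,0,0,0],[5,-3,0,0,0,-0.03],[9,-5.3,0,0,0,-0.07],[13,-7.7,0,0,0,-0.11],[17,-10,0,0,0,-0.15],[21,-12.4,0,0,0,-0.19],[25,-14.8,0,0,0,-0.23],[29,-17.1,0,0,0,-0.27],[33,-19.5,0,0,0,-0.31],[37,-21.8,0,0,0,-0.35]]'; python3 go.py 566.5 392.7 180 0
```

```text
time: 32.95
eef_pos: [0.5515, 0.1531, 0.2033]
tcp_rot: [0.783, 0.622, -0.002, -0.002]
contact_force: [0.9, -0.6, -0.1]
opening: 1.002
finger_force: 0.0
t 33.0 shift [23.68 -3.96  2.32] dist mm 241 rot options [[-0.005, 0.001, -0.229], [0.001, 0.008, 2.913]] q6 0.32 op 1.002 F [ 0.9 -0.6 -0.1]
```

```bash
python3 -m crank '[[4,-0.7,0.5,0,0,-0.05],[8,-1.4,1,0,0,-0.1],[12,-2,1.5,0,0,-0.15],[16,-2.7,2,0,0,-0.2],[20,-3.4,2,0,0,-0.225],[22.5,-3.8,2,0,0,-0.225],[23.5,-4,2,0,0,-0.225],[23.5,-4,2,0,0,-0.225],[23.5,-4,2,0,0,-0.225],[23.5,-4,2,0,0,-0.225]]'; python3 lids.py; python3 go.py 566.5 392.7 78 0
```

```text
time: 33.95
eef_pos: [0.5687, 0.387, 0.1858]
tcp_rot: [0.71, 0.704, -0.001, -0.0]
contact_force: [-0.1, -0.1, 0.4]
opening: 1.0
finger_force: 0.0
scene
green px [193. 125.] 189 xy mm [ 551.4 -364.6] size [55.7 52.6] ang 61.4 z [37. 39. 42.]
red px [363. 345.] 554 xy mm [568.8 398.4] size [42.4 55.9] ang 68.1 z [76. 95. 97.]
side
green px [317. 146.] 81 xy mm [ 542.1 -358.4] size [55.3 31.4] ang 53.8 z [37. 42. 47.]
blue px [308. 159.] 70 xy mm [ 532.8 -279.1] size [51.3 54.3] ang 26.0 z [38. 42. 46.]
red px [162. 279.] 479 xy mm [566.1 393.3] size [53.7 55.9] ang 56.4 z [ 78.  98. 101.]
t 34.0 shift [ 0.56 -0.25 10.83] dist mm 108 rot options [[-0.0, 0.0, -0.008], [0.0, 0.0, 3.134]] q6 0.46 op 1.002 F [ 1.1  0.1 -0.2]
```

```bash
python3 -m crank '[[0.3,-0.15,2,0,0,0],[0.3,-0.15,5,0,0,0],[0.3,-0.15,7,0,0,0],[0.3,-0.15,7.5,0,0,0],[0.3,-0.15,7.5,0,0,0]]';python3 go.py 566.5 392.7 78 0
```

```text
time: 34.55
eef_pos: [0.5671, 0.3905, 0.1105]
tcp_rot: [0.71, 0.705, -0.001, -0.0]
contact_force: [-0.6, -0.6, 0.7]
opening: 0.999
finger_force: 0.0
t 34.5 shift [ 0.22 -0.05  3.25] dist mm 33 rot options [[-0.002, 0.001, -0.007], [0.001, 0.003, 3.135]] q6 0.46 op 0.999 F [-0.6 -0.6  0.7]
```

```bash
python3 -m crank '[[0.15,0,1,0,0,0],[0.15,0,2.4,0,0,0],[0.15,0,3.2,0,0,0],[0.15,0,3.2,0,0,0],[0.15,0,3.2,0,0,0]]'; python3 -m crank '[[0,0,0,0,0,0],[0,0,0,0,0,0],[0,0,0,0,0,0],[0,0,0,0,0,0],[0,0,0,0,0,0],[0,0,0,0,0,0]]' 0 30; python3 -m crank '[[0,0,-0.5,0,0,0],[0,0,-1.5,0,0,0],[0,0,-3,0,0,0],[0,0,-5,0,0,0],[0,0,-8,0,0,0],[0,0,-11,0,0,0],[0,0,-12,0,0,0],[0,0,-12,0,0,0]]';python3 go.py 445.4 -297 160 -33.4
```

```text
time: 35.05
eef_pos: [0.5671, 0.3928, 0.0788]
tcp_rot: [0.709, 0.705, -0.0, -0.0]
contact_force: [-0.5, 0.0, 0.3]
opening: 0.996
finger_force: 0.0
time: 35.65
eef_pos: [0.5676, 0.3931, 0.0803]
tcp_rot: [0.709, 0.705, 0.0, 0.0]
contact_force: [-2.9, 0.0, 5.3]
opening: 0.638
finger_force: 32.1
time: 36.45
eef_pos: [0.5686, 0.3935, 0.2026]
tcp_rot: [0.709, 0.705, 0.003, 0.001]
contact_force: [-0.1, 0.1, -0.2]
opening: 0.64
finger_force: 31.8
t 36.5 shift [-69.13 -11.93   4.02] dist mm 703 rot options [[0.004, -0.004, 0.577], [0.005, 0.006, -2.565]] q6 0.46 op 0.64 F [-0.1  0.1 -0.2]
```

```bash
python3 -m crank '[[-2,-0.3,0,0,0,0],[-5,-0.8,0,0,0,0],[-9,-1.5,0,0,0,0.04],[-13.5,-2.3,0,0,0,0.08],[-18,-3.1,0,0,0,0.12],[-22.5,-3.8,0,0,0,0.16],[-27,-4.6,0,0,0,0.2],[-31.5,-5.4,0,0,0,0.24],[-36,-6.2,0,0,0,0.28],[-40,-6.9,0,0,0,0.32]]'; python3 go.py 445.4 -297 160 -33.4
```

```text
time: 37.45
eef_pos: [0.4941, -0.0083, 0.1971]
tcp_rot: [0.813, 0.582, -0.001, -0.001]
contact_force: [0.1, -0.2, -0.6]
opening: 0.639
finger_force: 31.8
t 37.5 shift [-28.89   4.7    3.71] dist mm 295 rot options [[-0.003, 0.001, 0.255], [-0.001, -0.005, -2.887]] q6 0.11 op 0.639 F [ 0.1 -0.2 -0.6]
```

```bash
python3 -m crank '[[-4,0.6,1,0,0,0.06],[-8.5,1.4,2,0,0,0.12],[-13,2.1,2.5,0,0,0.18],[-17.5,2.8,3,0,0,0.25],[-22,3.6,3.5,0,0,0.255],[-26,4.2,3.6,0,0,0.255],[-28.3,4.6,3.6,0,0,0.255],[-28.7,4.7,3.6,0,0,0.255],[-28.7,4.7,3.6,0,0,0.255],[-28.7,4.7,3.6,0,0,0.255]]'; python3 go.py 445.4 -297 50 -33.4
python3 - <<'E'
from meas import *
p,d,K,o,M=cam("wrist"); W=world(d,K,o,M); cv2.imwrite("pics/wrist7.png",p)
h=cv2.cvtColor(p,cv2.COLOR_BGR2HSV); w=W*1000; H=h[...,0].astype(int)
m=((H>172)|(H<6))&(h[...,1]>150)&(w[...,2]>100); m&=(np.hypot(w[...,0]-445,w[...,1]+297)<40)
P=w[m]; t=P[P[:,2]>np.percentile(P[:,2],60)-4]; A=np.c_[t[:,:2]-t[:,:2].mean(0),np.ones(len(t))]; print(len(t),"slopes,z",np.linalg.lstsq(A,t[:,2],rcond=None)[0].round(3),cv2.minAreaRect(t[:,:2].astype(np.float32)))
E
```

```text
time: 38.45
eef_pos: [0.4482, -0.2922, 0.1621]
tcp_rot: [0.88, 0.475, -0.0, -0.001]
contact_force: [-0.5, 0.3, -0.5]
opening: 0.634
finger_force: 31.8
t 38.5 shift [-0.56  0.05 11.21] dist mm 112 rot options [[-0.002, -0.001, 0.003], [0.001, -0.003, -3.139]] q6 -0.19 op 0.634 F [-0.5  0.3 -0.5]
8742 slopes,z [-6.00000e-03 -2.00000e-03  1.77641e+02] ((446.5841979980469, -293.6199951171875), (55.50267028808594, 55.45522689819336), 6.686099052429199)
```

```bash
python3 -m crank '[[-0.35,0.1,3,0,0,0],[-0.35,0.1,6,0,0,0],[-0.35,0.1,9,0,0,0],[-0.35,0.1,11,0,0,0],[-0.35,0.1,12,0,0,0],[-0.35,0.1,12.5,0,0,0],[-0.35,0.1,12.5,0,0,0],[-0.35,0.1,12.5,0,0,0]]'; python3 go.py 445.4 -297 24.8 -33.4
```

```text
time: 39.3
eef_pos: [0.4483, -0.2975, 0.0395]
tcp_rot: [0.88, 0.475, 0.0, 0.001]
contact_force: [-0.0, 0.4, -0.8]
opening: 0.632
finger_force: 31.8
t 39.3 shift [-0.11 -0.28  1.47] dist mm 15 rot options [[0.002, 0.0, 0.002], [-0.001, 0.004, -3.139]] q6 -0.19 op 0.632 F [-0.   0.4 -0.8]
```

```bash
python3 -m crank '[[-0.05,-0.2,0.5,0,0,0],[-0.05,-0.2,1,0,0,0],[-0.05,-0.2,1.3,0,0,0],[-0.05,-0.2,1.45,0,0,0],[-0.05,-0.2,1.45,0,0,0]]'; python3 -m crank '[[0,0,0,0,0,0],[0,0,0,0,0,0],[0,0,0,0,0,0],[0,0,0,0,0,0]]' 0.85; python3 -m crank '[[0,0,-0.5,0,0,0],[0,0,-2,0,0,0],[0,0,-5,0,0,0],[0,0,-9,0,0,0],[0,0,-13,0,0,0],[0,0,-17,0,0,0],[3,2,-18,0,0,0],[7,5,-18,0,0,0],[11,8,-18,0,0,0],[14,10,-18,0,0,0]]' 1; python3 lids.py
```

```text
time: 39.8
eef_pos: [0.4454, -0.2964, 0.0242]
tcp_rot: [0.88, 0.475, -0.0, -0.001]
contact_force: [-1.9, 1.6, 5.5]
opening: 0.638
finger_force: 32.1
time: 40.2
eef_pos: [0.4455, -0.2964, 0.0236]
tcp_rot: [0.88, 0.475, -0.0, -0.0]
contact_force: [-0.4, 0.8, -0.8]
opening: 0.849
finger_force: 0.0
time: 41.2
eef_pos: [0.6084, -0.2333, 0.2059]
tcp_rot: [0.88, 0.475, 0.001, 0.001]
contact_force: [-1.0, 0.2, 0.6]
opening: 1.001
finger_force: 0.0
scene
green px [193. 125.] 185 xy mm [ 551.3 -365.9] size [56.4 51.9] ang 51.7 z [37. 39. 42.]
red px [234. 125.] 189 xy mm [ 444.3 -294.3] size [53.7 52. ] ang 60.3 z [37. 39. 42.]
side
green px [315. 144.] 123 xy mm [ 550.6 -364.7] size [51.6 55.4] ang 54.8 z [37. 43. 46.]
blue px [309. 159.] 72 xy mm [ 533.9 -281.2] size [51.1 61.1] ang 26.9 z [37. 43. 47.]
red px [334. 164.] 148 xy mm [ 445.3 -296.8] size [54.1 55.1] ang 79.0 z [38. 42. 46.]
```

View pics/last_side.png

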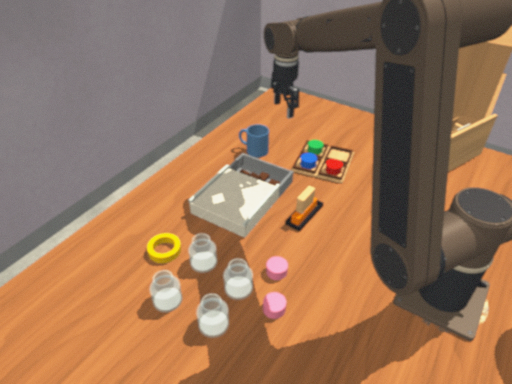

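View pics/last_scene.png

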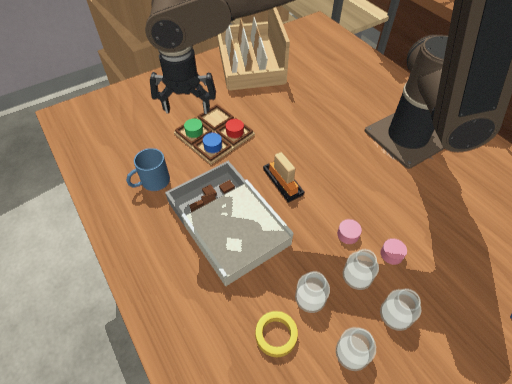

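Both views show four open jars standing. The green, blue and red lids are flat in their own pockets at scene (193,128), (212,143) and (234,128). The scraper is upright at (285,175), the chips are in the trough at (210,192), and the mug and tape are undisturbed. Handing in.

```bash
python3 -m crank '[[0,0,0,0,0,0],[0,0,0,0,0,0],[0,0,0,0,0,0]]'; python3 -c "
from plant import ctrl; print(ctrl.sign_off())"
```

```text
time: 41.6
eef_pos: [0.6049, -0.2349, 0.2042]
tcp_rot: [0.88, 0.474, -0.0, 0.0]
contact_force: [0.7, 0.3, -0.5]
opening: 1.001
finger_force: 0.0
the job is handed in; nothing more can be done
None
```

The job is handed in at 41.6 s: the four offcuts are in the trough, the scraper is upright in its rest, the green, blue and red lids lie flat in separate rack pockets, all four jars stand open, and the mug and tape look undisturbed in the last pictures.

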